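# Box the pink rhino in the sprung-lid soapstone box

## Task

Press the brass thumb latch so that the lid of the grey soapstone box pops open, stand the pink rhino upright on its feet inside, setting it down without a drop, then push the lid back down until the latch snaps over it, and let go. The thin stone and the little latch are delicate: never push on the lid or the latch with more than about 30 N (three kilos), and leave everything else on the counter where it is.

Things in the scene. Friction and masses are not known exactly. Their poses are not given: they have to be found in the camera images.
- stone_box: Grey soapstone box, fixed: 110 mm deep (x), 150 wide (y), walls and floor 8 mm (inside 94 x 134 mm). Origin under its centre; x from latch side (front, -x) to hinge side (back), z up. Hand-carved: its rim is 60 mm high give or take 5 mm, and lid, hinge and latch sit higher or lower with the rim (their heights here are for 60). Hinge axis along y at x = 59, z = 62 mm.
- lid (a joint): Lid hinge, rad; lid a 110 x 150 x 6 mm stone slab, 0.28 kg, top at z = 66 mm (give or take 5) when shut. 0 = hard on the rim, grows as it opens, stop at 1.75 (front edge about 175 mm up). A spring always pushes it open, 2 to 3 N at the front. Push it shut on its middle line 85 to 95 mm from the hinge: riding over the hook takes 8 to 15 N; it catches only in the last 1.5 mm above the rim, staying at about 0.015.
- latch (a joint): Rocker of the brass thumb latch, rad: 0 = at rest, grows as the pad is pressed down, stop at 0.27 (7 mm at the pad); springs back. Ribbed pad 20 x 30 mm, centre at box x = -89, y = 0, top at z = 49 mm (give or take 5); 3 to 6 N press it; the lid is freed at 2.5 to 5.5 mm travel, differing from box to box. Hook 24 mm wide at x = -67 to -57, 11 mm above the shut lid, leans out 9 mm when pressed.
- rhino_center (a point): Pink soapstone rhino standing on its four feet, 78 mm long (head to +x), body 30 mm wide (y) with flat flanks 15 to 37 mm above its feet, 42 mm high, about 0.14 kg. The point is half-way up (21 mm above the feet) in the body; the muzzle reaches 43 mm ahead of it, the tail 35 mm behind, the flanks from -29 to +21 mm; z up.
- candle_holder: Cream soapstone candle holder, 54 mm across, 52 mm high; origin under its centre. To be left alone.
- dish: Small round stone dish, 80 mm across, 30 mm high; origin under its centre. To be left alone.
- riffler: Curved steel riffler, 165 mm long, lying; origin under its middle. To be left alone.
- burnisher: Wooden burnishing stick, 158 mm long, 13 mm thick, lying; origin under its middle. To be left alone.
- wax_tin: Round wax tin with red lid, 71 mm across, 23 mm high; origin under its centre. To be left alone.
- sanding_block: Cork sanding block, 95 x 55 x 30 mm; origin under its centre. To be left alone.
Mind the look-alikes: they are no part of the job. What is shaped like the part that bears rhino_center but red is not meant.

How it is judged:
On the way, in this order (a step that is already met when the one before it is completed fails the run):
1. the thumb pad is pressed with the fingers until the lid is free (contact force between the fingers and latch above 1 N and value of joint latch above 0.08 rad).
2. the lid has popped open, the rhino still outside (value of joint lid above 1.4 rad and horizontal distance between rhino_center and stone_box above 0.1 m), for 0.2 s.
3. the rhino stands in the open box on its feet, let go (value of joint lid above 1 rad and angle between rhino_center's own z axis and vertical below 0.15 rad and z of rhino_center in the frame of stone_box between 0.024 and 0.034 m and horizontal distance between rhino_center and stone_box below 0.07 m and contact force between the fingers and rhino below 0.1 N), for 0.2 s.
4. the lid is down and the latch has snapped over it (value of joint lid below 0.03 rad and value of joint latch below 0.04 rad), for 0.2 s.
At the end, for the whole second after the job is handed in: The lid is down within 0.03 rad and held there by the latch, which is back at rest (within 0.04 rad); the rhino stands upright (within 0.15 rad) on the box's floor, at rest (all of step 4 and angle between rhino_center's own z axis and vertical below 0.15 rad and horizontal distance between rhino_center and stone_box below 0.07 m and z of rhino_center in the frame of stone_box below 0.034 m and linear speed of rhino below 0.02 m/s); the robot touches nothing.
It fails at once if the lid is pushed with more than 30 N (contact force between any of the fingers, the arm and lid above 30 N).
It fails at once if the latch is pushed with more than 30 N (contact force between any of the fingers, the arm and latch above 30 N).
It fails at once if the rhino is dropped (falls free at more than 0.5 m/s, a fall of over about 13 mm) (linear speed of rhino above 0.5 m/s and contact force between the fingers and rhino below 0.1 N).
It fails at once if something else on the counter is shifted by more than 15 mm (distance of any of candle_holder, dish, riffler, burnisher, wax_tin, sanding_block from where it was at the start of the episode above 0.015 m).
It also fails if it takes over 72 s, if anything falls off the work surface, if the arm or the gripper's body presses on something with over 40 N, if the wrist force passes 120 N, or if a joint passes its speed limit or range.

## Robot

A 6-joint arm with a two-finger parallel gripper is mounted at the origin on the work surface. World frame = base frame: x ahead of the robot, y to its left, z up, the work surface at z = 0. Lengths are in m, angles in rad, forces in N, time in s.
With the tool pointing down it reaches from about 0.3 to 0.825 m from the base axis. Payload 5.4 kg.
Tool frame: the origin (TCP) lies at the very end of the fingers, on their centre line; the grasp point (between the pads) lies 19 mm behind it; z points along the fingers, x is the direction in which the jaws open and shut, and the axes are right-handed (so a half turn about z gives the same grasp; the last joint's range is limited). The gripper opens to 92 mm and grips with 3 to 60 N. Pads are 20 mm wide; open, the fingers measure 128 mm over their backs; the gripper's body (75 mm by 189 mm) begins 69 mm behind the grasp point.
Start: joints at [1.049, 0.158, 1.597, -0, 1.386, -0.21], TCP at [0.176, 0.547, 0.215] pointing down, gripper open.
Joint ranges: [-2.91, 2.91], [-0.94, 2.29], [0.18, 2.7], [-1.29, 4.43], [0.17, 2.64], [-3, 3]. Speed limits (rad/s): [2.57, 2.57, 3.14, 3.14, 3.14, 3.14].

## Interface

Orientations are given as a rotation vector (axis times angle).
In Python, from workcell import bot gives the robot as it stands. Calls block until the motion is done:
- bot.goto(position, orientation): joint-space move of the TCP to a pose.
- bot.line_to(position, rot=None, max_speed=0.15): straight line of the TCP; rot=None keeps the orientation; max_speed is the mean speed in m/s.
- bot.set_joints(angles): joint-space move.
- bot.set_gripper(opening, newtons=None): opening from 0.0 (shut) to 1.0 (fully open); newtons is the grip in N (None keeps the last); returns when the fingers have stopped.
- bot.hold(seconds).
- bot.inverse_kinematics(position, orientation): joint angles nearest the present ones, or None.
- bot.read_camera(name): name is "side" or "top"; returns a dict with "pixels" (400x640x3 uint8, blue, green, red), "fx", "fy", "cx", "cy" (pixels), "R" (3x3) and "t" (3): a world point X has camera coordinates R X + t. Camera axes: x right, y down, z forward; pixel columns grow to the right and rows downward; lengths in m; the calibration is good to about 2 mm. A picture is of the moment at which its call begins. There is no depth.
A pose or a line that the arm cannot do raises bot.MotionError and nothing moves.
- bot.job_done(): hands the job in, once; it reports no verdict.
Readings, each from a call of its own:
- bot.current_clock(): time.
- bot.current_joints(): joint angles.
- bot.current_joint_vel(): joint speeds.
- bot.current_effort(): joint torques, N m.
- bot.current_ee_pos(): TCP position.
- bot.current_tool_rot(): TCP orientation.
- bot.current_contact_force(): force on the tool from outside, world axes, zero at the start.
- bot.current_ft_torque(): the same for the moment, N m.
- bot.current_opening(): opening from 0.0 (shut) to 1.0 (fully open).
Only numpy, scipy, OpenCV 4.12 (cv2) and the standard library are available. Lean on these libraries where they do the work, as an engineer would, in place of code of your own. Each camera call takes 0.05 s, during which the arm holds its last target. There are 200 camera calls.

## Working session

There is one attempt and no reset: what is moved stays moved. The work goes in short steps, each a Python script; the robot and the scene stay as the last script left them, time stands still between calls to the robot, and variables do not carry over. Pictures are saved under pics/ and viewed, and the job is handed in when it is done.

```bash
mkdir -p pics; ls; python3 - <<'E'
from workcell import bot
import cv2
for n in("side","top"):
    c=bot.read_camera(n); cv2.imwrite(f"pics/{n}0.png",c["pixels"]); print(n,c["fx"],c["fy"],c["cx"],c["cy"],c["R"],c["t"])
print(bot.current_clock(),bot.current_tool_rot())
E
```

```text
pics
side 475.5594347383451 475.5594347383451 320.735424923644 206.0713426215366 [[-0.99705398 -0.07479785  0.01698933]
 [-0.05537298  0.548638   -0.8342243 ]
 [ 0.05307719 -0.83270741 -0.55116348]] [0.50759905 0.04241588 1.72174916]
top 445.6252523222638 445.6252523222638 324.43708666367803 197.9125558354407 [[ 0.02526218 -0.99952195  0.01782371]
 [-0.98784686 -0.02769442 -0.15294312]
 [ 0.15336362 -0.01374341 -0.98807425]] [0.03253564 0.48387283 1.35394731]
0.1 [ 2.53886914e+00  1.84919679e+00 -2.41597142e-03]
```

View pics/side0.png

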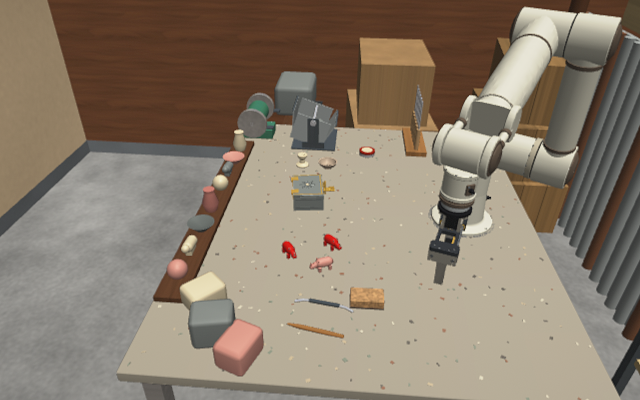

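View pics/top0.png

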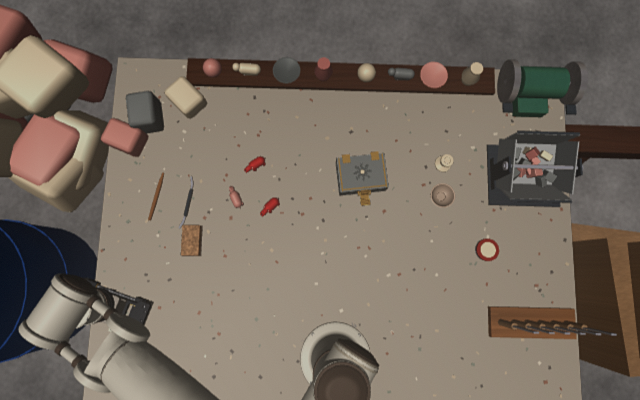

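```bash
python3 - <<'E'
import cv2,numpy as np
s=cv2.imread("pics/side0.png");t=cv2.imread("pics/top0.png")
def crop(im,x,y,w,h,k): return cv2.resize(im[y:y+h,x:x+w],None,fx=k,fy=k,interpolation=cv2.INTER_CUBIC)
a=np.vstack([np.hstack([crop(t,325,140,75,75,5),crop(s,280,160,75,75,5)]),np.hstack([crop(t,220,150,75,56,5),crop(s,275,228,75,56,5)])])
cv2.imwrite("pics/crop0.png",cv2.resize(a,None,fx=.9,fy=.9));print(a.shape)
E
```

```text
(655, 750, 3)
```

View pics/crop0.png

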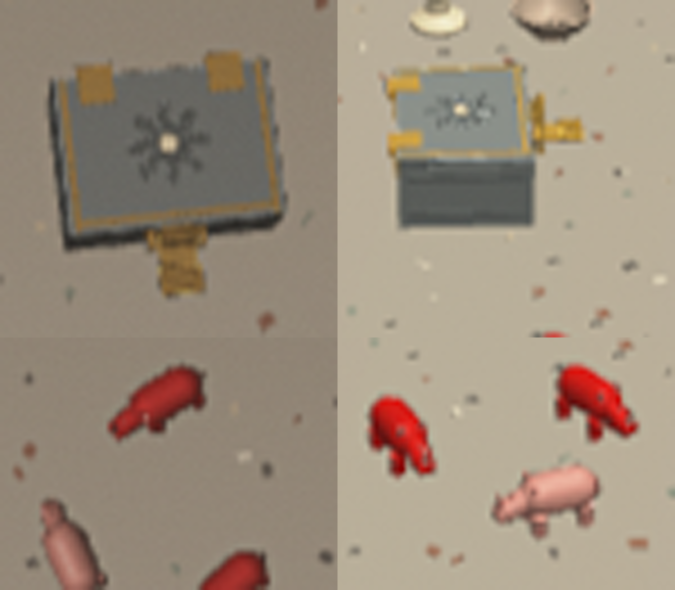

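The rhino candidates in the top view are pink at about (236,197), and red at (255,163) and (271,206). Only the pink one fits, and the crop confirms it. Next I'll enlarge for corner picks.

```bash
python3 - <<'E'
import cv2,numpy as np
s=cv2.imread("pics/side0.png");t=cv2.imread("pics/top0.png")
def crop(im,x,y,w,h,k):
    c=cv2.resize(im[y:y+h,x:x+w],None,fx=k,fy=k,interpolation=cv2.INTER_CUBIC); c=cv2.convertScaleAbs(c,alpha=1.4)
    for i in range(0,w,10): cv2.putText(c,str(x+i),(i*k,8),0,.33,(255,255,255)); cv2.line(c,(i*k,0),(i*k,h*k),(255,255,255) ,1) if 0 else cv2.line(c,(i*k,10),(i*k,18),(255,255,255),1)
    for j in range(0,h,10): cv2.putText(c,str(y+j),(0,j*k+4),0,.33,(0,255,255)); cv2.line(c,(24,j*k),(32,j*k),(0,255,255),1)
    return c
cv2.imwrite("pics/bt.png",crop(t,328,145,70,66,9))
cv2.imwrite("pics/bs.png",crop(s,284,168,60,48,12))
cv2.imwrite("pics/rh.png",np.hstack([crop(t,222,180,30,36,12),crop(s,304,248,36,36,12)]))
E
```

```text
(no output)
```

View pics/bt.png

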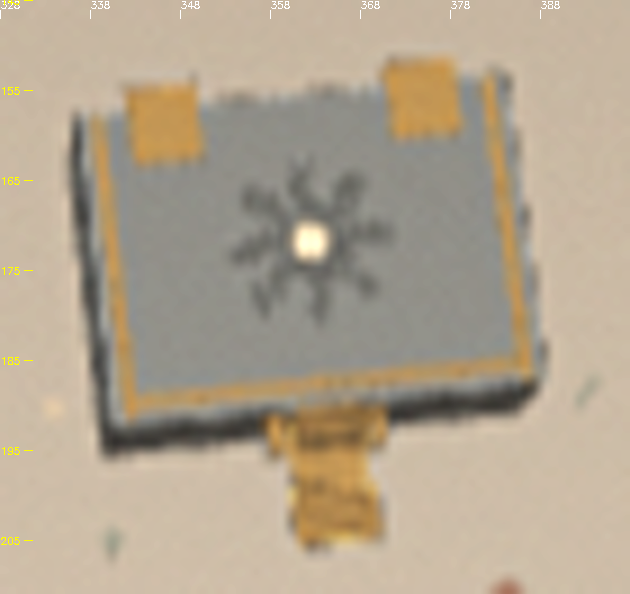

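View pics/bs.png

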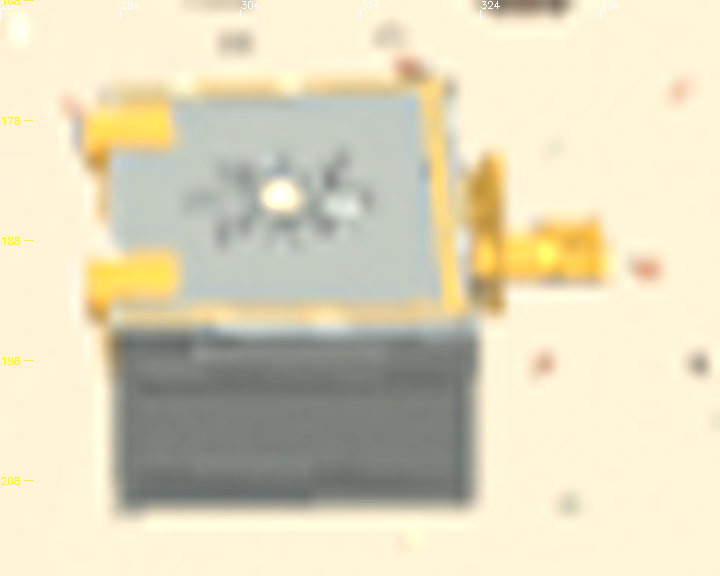

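View pics/rh.png

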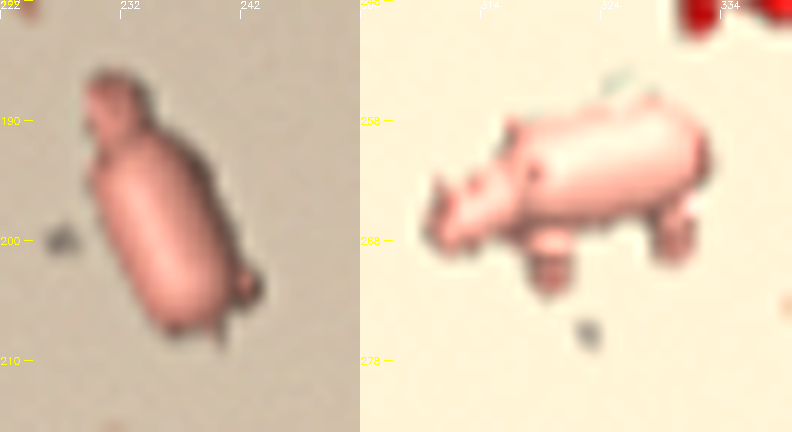

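```bash
cat > h.py <<'E'
import numpy as np,cv2
from scipy.optimize import least_squares
from scipy.spatial.transform import Rotation as Ro
C={"side":(475.5594347383451,320.735424923644,206.0713426215366,np.array([[-0.99705398,-0.07479785,0.01698933],[-0.05537298,0.548638,-0.8342243],[0.05307719,-0.83270741,-0.55116348]]),np.array([0.50759905,0.04241588,1.72174916])),
"top":(445.6252523222638,324.43708666367803,197.9125558354407,np.array([[0.02526218,-0.99952195,0.01782371],[-0.98784686,-0.02769442,-0.15294312],[0.15336362,-0.01374341,-0.98807425]]),np.array([0.03253564,0.48387283,1.35394731]))}
def proj(c,X):
    f,cx,cy,R,t=C[c]; p=np.asarray(X)@R.T+t; return np.stack([cx+f*p[...,0]/p[...,2],cy+f*p[...,1]/p[...,2]],-1)
def back(c,px,z):
    f,cx,cy,R,t=C[c]; d=R.T@np.array([(px[0]-cx)/f,(px[1]-cy)/f,1]); o=-R.T@t; return o+d*(z-o[2])/d[2]
def W(p,L): # p: x,y,yaw ; local->world
    c,s=np.cos(p[2]),np.sin(p[2]); L=np.asarray(L,float); return np.array([p[0]+c*L[0]-s*L[1],p[1]+s*L[0]+c*L[1],L[2]])
E
python3 - <<'E'
from h import *
q=lambda u,k,o:(np.array(u)+.5)/k-.5+np.array(o)
T=lambda u:q(u,9,(328,145)); S=lambda u:q(u,12,(284,168))
obs=[("top",T((310,241)),(0,0,1,.008)),("side",S((281,196)),(0,0,1,.008)),
("top",T((105,455)),(-.055,.075,0,0)),("top",T((533,398)),(-.055,-.075,0,0)),
("side",S((475,502)),(-.055,.075,0,0)),("side",S((117,512)),(.055,.075,0,0)),
("top",T((300,545)),(-.099,.015,1,-.011)),("top",T((382,538)),(-.099,-.015,1,-.011)),
("side",S((604,222)),(-.099,-.015,1,-.011)),("side",S((604,278)),(-.099,.015,1,-.011))]
def res(p):
    return np.concatenate([proj(c,W(p,(l[0],l[1],l[2]*p[3]+l[3])))-o for c,o,l in obs])
r=least_squares(res,[.5,-.1,0,.06],loss="soft_l1"); print(r.x.round(4)); print(res(r.x).reshape(-1,2).round(1))
rt=lambda u:q(u,12,(222,180)); rs=lambda u:q(u-np.array([360,0]),12,(304,248))
for a,b in(((97,205),(150,322)),((190,150),(240,265))):
    A,B=back("top",rt(a),.026),back("top",rt(b),.026); print("yaw",np.arctan2(*(A-B)[1::-1]),A,B)
print("muz",back("top",rt((108,72)),.015),back("side",rs(np.array((430,240))),.012),"rear",back("top",rt((190,332)),.025))
print("feet side",back("side",rs(np.array((550,292))),0),back("side",rs(np.array((675,260))),0))
E
```

```text
[ 0.5646 -0.0694  0.1382  0.0565]
[[ 0.4  0.1]
 [ 0.6  0.6]
 [ 0.1 -0.2]
 [-1.2  1.1]
 [ 0.2  0.3]
 [ 0.1  0.1]
 [ 0.1 -0.7]
 [ 0.6 -1. ]
 [-0.3  0.2]
 [ 0.3 -0.3]]
yaw 0.4718860213738367 [0.48028301 0.34256832 0.026     ] [0.44985781 0.3270411  0.026     ]
yaw 0.45455821662715284 [0.49552197 0.31916231 0.026     ] [0.46549549 0.30448868 0.026     ]
muz [0.51759158 0.34393307 0.015     ] [0.51898999 0.3376493  0.012     ] rear [0.44764932 0.3166992  0.025     ]
feet side [0.48771275 0.34105413 0.        ] [4.56500827e-01 3.25648156e-01 1.11022302e-16]
```

```bash
cat >> h.py <<'E'
from workcell import bot
B=(.5646,-.0694,.1382)
def ori(psi): return (Ro.from_euler("z",psi)*Ro.from_euler("x",np.pi)).as_rotvec()
def bp(x,y,z): return W(B,(x,y,z))
F=lambda: np.array(bot.current_contact_force())
def pic(n,f):
    cv2.imwrite(f"pics/{f}.png",bot.read_camera(n)["pixels"])
E
python3 - <<'E'
from h import *
for psi in (B[2]+np.pi/2,B[2]-np.pi/2):
    j=bot.inverse_kinematics(bp(-.092,0,.15),ori(psi)); print(psi,j)
psi=B[2]+np.pi/2
bot.set_gripper(0.0,20)
bot.goto(bp(-.092,0,.12),ori(psi)); print(bot.current_clock(),F())
pic("side","s1");pic("top","t1")
s=cv2.imread("pics/s1.png")[140:260,260:420];t=cv2.imread("pics/t1.png")[120:240,290:450]
cv2.imwrite("pics/c1.png",np.hstack([cv2.resize(a,None,fx=2.5,fy=2.5*1.6,interpolation=2) if 0 else cv2.resize(a,(400,300),interpolation=2) for a in(s,t)]))
E
```

```text
1.7089963267948964 [-0.42381377 -0.02879669  1.92562374  0.          1.2447656  -2.1328101 ]
-1.4325963267948967 [-4.23813773e-01 -2.87966870e-02  1.92562374e+00 -4.44089210e-16
  1.24476560e+00  1.00878255e+00]
3.9417 [0.28526039 0.67307904 0.86128406]
```

View pics/c1.png

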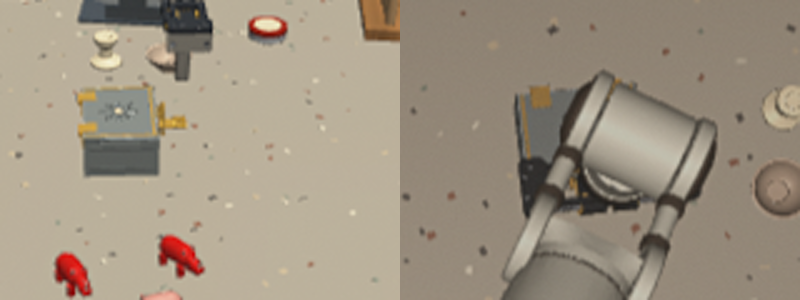

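The closed fingertips hang above the pad at crop (182,78), with the pad at (175,122). Pressing now in small steps.

```bash
python3 - <<'E'
from h import *
bot.line_to(bp(-.092,0,.058),max_speed=.1); f0=F()[2]; print(f0,bot.current_ee_pos())
z=.058;zc=None;log=[]
while z>.030:
    z-=.0007; bot.line_to(bp(-.092,0,z),max_speed=.03); f=F()[2]-f0; log.append((round(z,4),round(f,1)))
    if zc is None and f>1.2: zc=z
    if f>14 or (zc and z<zc-.0062): break
print(log); 
pic("side","s2"); print(bot.current_clock())
bot.line_to(bp(-.094,0,.1),max_speed=.15); bot.hold(.3); pic("side","s3"); print(bot.current_clock())
cv2.imwrite("pics/c2.png",np.hstack([cv2.resize(cv2.imread(f"pics/{n}.png")[110:230,260:380],(400,400),interpolation=2) for n in("s2","s3")]))
E
```

```text
0.0647680517825741 [ 0.47393034 -0.08223561  0.0584797 ]
[(0.0573, np.float64(-0.2)), (0.0566, np.float64(0.4)), (0.0559, np.float64(-0.2)), (0.0552, np.float64(-0.5)), (0.0545, np.float64(-0.5)), (0.0538, np.float64(-0.0)), (0.0531, np.float64(-0.0)), (0.0524, np.float64(0.6)), (0.0517, np.float64(-0.8)), (0.051, np.float64(-0.1)), (0.0503, np.float64(0.4)), (0.0496, np.float64(-0.9)), (0.0489, np.float64(0.9)), (0.0482, np.float64(3.5)), (0.0475, np.float64(5.2)), (0.0468, np.float64(4.7)), (0.0461, np.float64(5.7)), (0.0454, np.float64(6.0)), (0.0447, np.float64(6.2)), (0.044, np.float64(7.1)), (0.0433, np.float64(6.1)), (0.0426, np.float64(9.3)), (0.0419, np.float64(12.3))]
10.6083
11.5
```

View pics/c2.png

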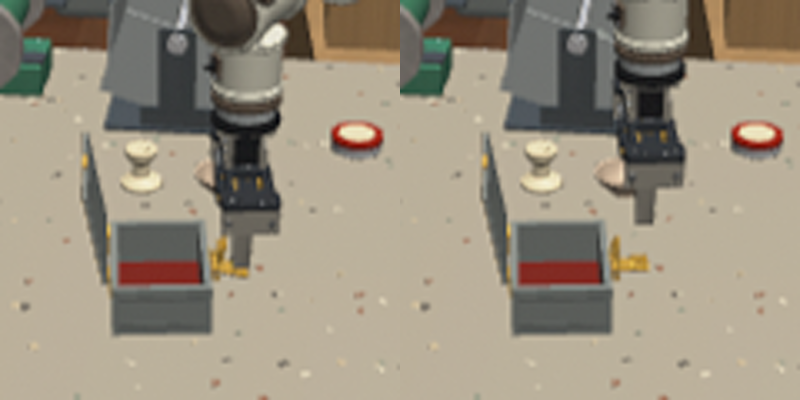

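Lid is open, and the pad contact height of 49 mm implies a rim of about 60 mm. On to the rhino.

```bash
cat >> h.py <<'E'
RH=(.479,.325,.463)
E
python3 - <<'E'
from h import *
print("reds",back("top",(271,206),.02),back("top",(255,163),.02),"block",back("top",(191,240),.03))
bot.line_to(bp(-.12,0,.2),max_speed=.25)
p=W(RH,(-.003,0,0))
bot.goto([p[0],p[1],.11],ori(RH[2]+np.pi/2)); bot.set_gripper(.68); print(bot.current_clock(),bot.current_ee_pos())
pic("side","s4");pic("top","t4")
s=cv2.imread("pics/s4.png")[190:300,260:380];t=cv2.imread("pics/t4.png")[140:250,180:300]
cv2.imwrite("pics/c4.png",np.hstack([cv2.resize(a,(400,367),interpolation=2) for a in(s,t)]))
E
```

```text
reds [0.45503208 0.2124956  0.02      ] [0.59189414 0.2694331  0.02      ] block [0.34147476 0.45228032 0.03      ]
14.625 [0.47630959 0.32369065 0.11000551]
```

View pics/c4.png

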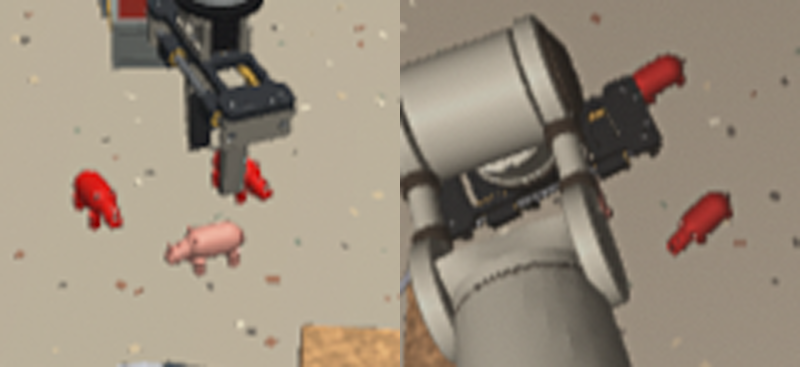

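The pink rhino at side crop (210,243) lies under the open fingers, clear of the reds. Descending and gripping.

```bash
python3 - <<'E'
from h import *
p=W(RH,(-.003,0,0)); f0=F()[2]
bot.line_to([p[0],p[1],.045],max_speed=.15); print(F()[2]-f0)
bot.line_to([p[0],p[1],.009],max_speed=.08); print(F()[2]-f0, bot.current_ee_pos())
pic("side","s5")
bot.set_gripper(0.0,15); print("open",bot.current_opening(), F())
pic("side","s5b")
bot.line_to([p[0],p[1],.03],max_speed=.06); bot.hold(.2); print("open",bot.current_opening(), F()[2]-f0,bot.current_clock())
pic("side","s6")
cv2.imwrite("pics/c5.png",np.hstack([cv2.resize(cv2.imread(f"pics/{n}.png")[220:290,290:360],(380,380),interpolation=2) for n in("s5b","s6")]))
E
```

```text
0.523216760862043
1.5118766543342175 [0.47614256 0.3235923  0.00862927]
open 0.32540489696487407 [-1.10865891 -0.2677999   1.74111583]
open 0.32591048327676114 -0.7394844858322938 17.2917
```

View pics/c5.png

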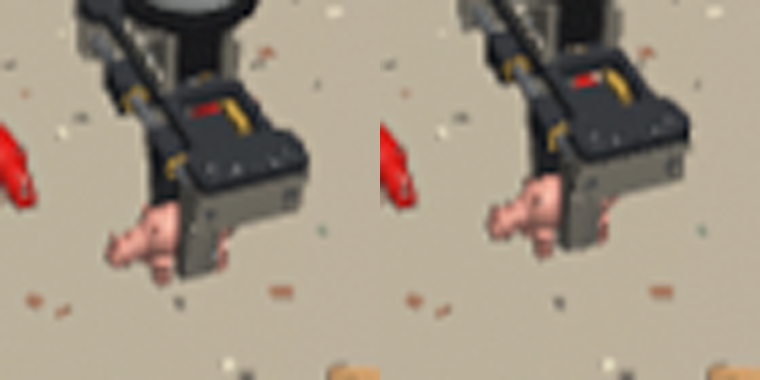

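```bash
python3 - <<'E'
from h import *
p=bot.current_ee_pos()
bot.line_to([p[0],p[1],.2],max_speed=.2)
bot.goto(bp(-.030,0,.2),ori(B[2]+np.pi/2)); bot.line_to(bp(-.007,0,.19),max_speed=.1)
bot.line_to(bp(-.007,0,.085),max_speed=.12); bot.hold(.2)
print(bot.current_opening(),bot.current_ee_pos(),bot.current_clock(),F())
pic("side","s7");pic("top","t7")
s=cv2.imread("pics/s7.png")[140:220,270:350];t=cv2.imread("pics/t7.png")[130:220,310:400]
# overlay expected inner rim and rhino extent
im=cv2.imread("pics/s7.png"); k=6; c=cv2.resize(im[140:220,270:350],None,fx=5,fy=5,interpolation=2)
def pl(L,col): 
    q=proj("side",np.array([bp(*l) for l in L])); cv2.polylines(c,[((q-[270,140]+.5)*5).astype(int)],True,col,1)
pl([(-.047,-.067,.06),(.047,-.067,.06),(.047,.067,.06),(-.047,.067,.06)],(0,255,0))
pl([(-.039,-.015,.077+.026),(.039,-.015,.077+.026),(.039,.015,.077+.026),(-.039,.015,.077+.026)],(255,0,0))
cv2.imwrite("pics/c7.png",np.hstack([c,cv2.resize(t,(400,400),interpolation=2)]))
E
```

```text
0.3227457071887421 [ 0.55826488 -0.07055672  0.08587061] 21.4583 [ 0.13219578 -0.09133299 -0.97688155]
```

View pics/c7.png

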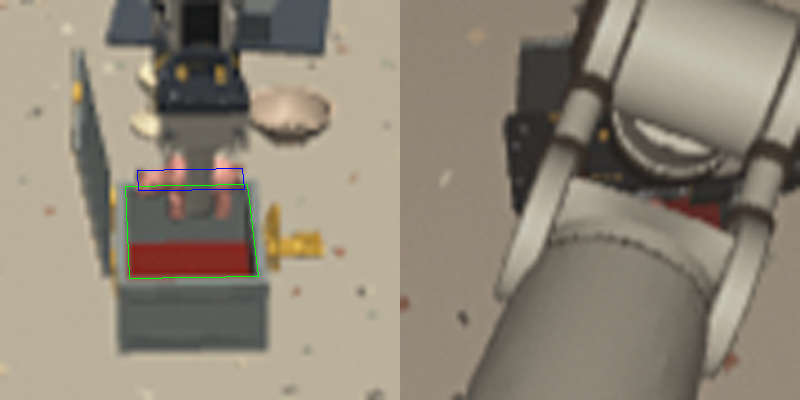

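The rhino outline (blue) and inner rim (green) match the picture, with a margin at both ends. Lowering with force checks.

```bash
python3 - <<'E'
from h import *
bot.line_to(bp(-.007,0,.04),max_speed=.08); f0=np.mean([F()[2] for _ in range(3)]); print(f0,F())
bot.line_to(bp(-.007,0,.021),max_speed=.05); print(F()-0)
z=.021
while z>.0135:
    z-=.0006; bot.line_to(bp(-.007,0,z),max_speed=.03); bot.hold(.05); f=F()[2]-f0; print(round(z,4),round(f,1))
    if f>2.5: break
bot.set_gripper(.56); bot.hold(.2); print(bot.current_opening(),bot.current_clock())
pic("side","s8")
bot.line_to(bp(-.007,0,.12),max_speed=.15); bot.line_to(bp(-.03,0,.25),max_speed=.25); bot.set_gripper(0.,20); pic("side","s9"); print(bot.current_clock())
cv2.imwrite("pics/c8.png",np.hstack([cv2.resize(cv2.imread(f"pics/{n}.png")[140:220,270:350],(400,400),interpolation=2) for n in("s8","s9")]))
E
```

```text
-0.826030074331139 [ 0.44668939  0.15343647 -0.82603007]
[ 0.35561188 -0.02951649 -0.73586701]
0.0204 0.4
0.0198 -0.0
0.0192 -0.2
0.0186 -1.0
0.018 0.1
0.0174 -0.1
0.0168 4.2
0.5577916904692717 25.6
28.0583
```

View pics/c8.png

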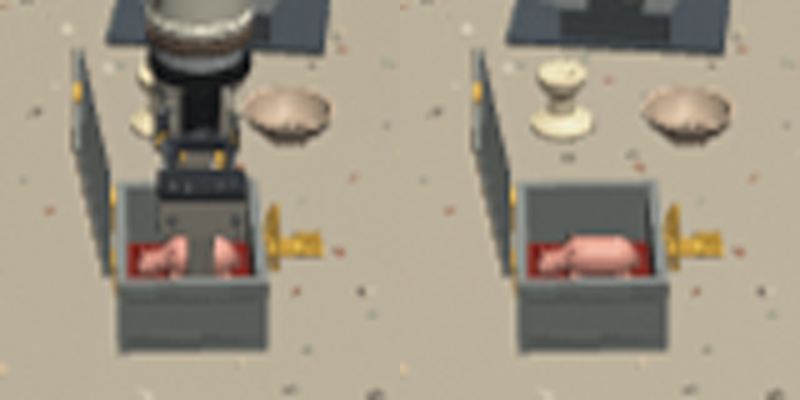

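The rhino stands free on the red floor at crop (600,258). The lid is upright at left. Going behind it to push it over.

```bash
python3 - <<'E'
from h import *
rim=.060; hx,hz=.059,rim+.002
bot.line_to(bp(.13,0,.25),max_speed=.25); bot.line_to(bp(.125,0,.156),max_speed=.15)
f0=F(); print(f0,bot.current_clock())
bot.line_to(bp(.10,0,.156),max_speed=.1); print(F()-f0)
bot.line_to(bp(.075,0,.155),max_speed=.06); print(F()-f0)
for th in np.r_[np.arange(1.5,.25,-.12),.2,.13]:
    r,t=.094,.004
    x=hx-r*np.cos(th)+t*np.sin(th)+.010; z=hz+r*np.sin(th)+t*np.cos(th)
    bot.line_to(bp(x,0,z),max_speed=.08); f=F()-f0; print(round(th,2),f.round(1))
    if np.linalg.norm(f)>18: print("stop");break
print(bot.current_clock(),bot.current_ee_pos()); pic("side","s10")
cv2.imwrite("pics/c10.png",cv2.resize(cv2.imread("pics/s10.png")[130:220,270:360],(500,500),interpolation=2))
E
```

```text
[1.37922163 0.48158437 0.06726801] 29.625
[-0.03049345 -0.13665594 -0.82102497]
[ 0.44782649 -0.59052481  1.89529853]
1.5 [ 0.4 -2.   0.2]
1.38 [ 1.4 -0.2 -0.1]
1.26 [0.2 0.1 0.2]
1.14 [0.6 0.2 1.2]
1.02 [ 0.1 -0.1  1.4]
0.9 [-0.9 -0.   1.8]
0.78 [ 0.2 -0.2  2.8]
0.66 [ 0.1 -0.4  2.2]
0.54 [ 0.2 -0.6  2.5]
0.42 [-0.1  0.6  2.7]
0.3 [-1.1 -0.7  1.6]
0.2 [-1.4  1.   3. ]
0.13 [-0.  -0.9  2.6]
34.2833 [ 0.54111036 -0.07266708  0.07821457]
```

View pics/c10.png

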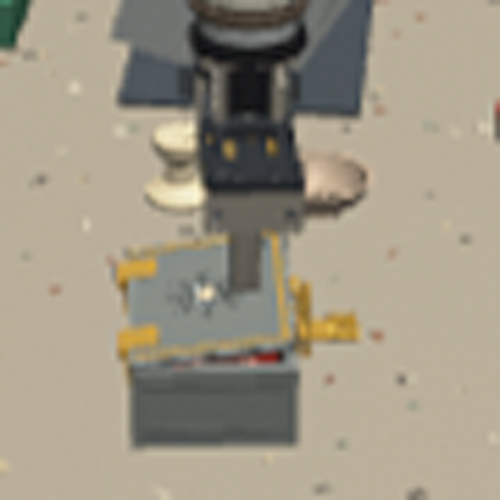

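The lid is nearly down with the fingertip on its middle line at crop (243,290). Now the final force-guarded push over the hook.

```bash
python3 - <<'E'
from h import *
f0=.07; z=.078; log=[]
while z>.0605:
    z-=.0004; bot.line_to(bp(-.025,0,z),max_speed=.02); bot.hold(.03); f=F()[2]-f0; log.append((round(z*1e3,1),round(float(f),1),round(float(bot.current_ee_pos()[2])*1e3,1)))
    if f>21 or (z<.0665 and f>17): break
print(log,bot.current_clock()); pic("side","s11")
cv2.imwrite("pics/c11.png",cv2.resize(cv2.imread("pics/s11.png")[130:220,270:360],(500,500),interpolation=2))
E
```

```text
[(77.6, 2.2, 78.0), (77.2, 1.4, 77.3), (76.8, 2.7, 76.8), (76.4, 2.1, 76.4), (76.0, 2.7, 75.9), (75.6, 2.8, 75.5), (75.2, 2.6, 75.1), (74.8, 2.7, 74.7), (74.4, 3.2, 74.3), (74.0, 3.0, 73.9), (73.6, 3.0, 73.5), (73.2, 2.9, 73.1), (72.8, 1.8, 72.7), (72.4, 3.1, 72.5), (72.0, 6.2, 72.3), (71.6, 7.4, 72.1), (71.2, 9.0, 71.8), (70.8, 10.3, 71.6), (70.4, 9.6, 71.2), (70.0, 7.6, 70.5), (69.6, 4.4, 69.5), (69.2, 3.0, 69.0), (68.8, 2.8, 68.7), (68.4, 3.4, 68.4), (68.0, 3.5, 68.0), (67.6, 2.9, 67.5), (67.2, -0.3, 67.0), (66.8, 0.2, 66.9), (66.4, 3.4, 66.7), (66.0, 2.4, 66.2), (65.6, 4.3, 65.7), (65.2, 5.2, 65.6), (64.8, 7.4, 65.5), (64.4, 9.5, 65.4), (64.0, 12.8, 65.3), (63.6, 13.6, 65.3), (63.2, 16.1, 65.2), (62.8, 18.2, 65.1)] 45.1
```

View pics/c11.png

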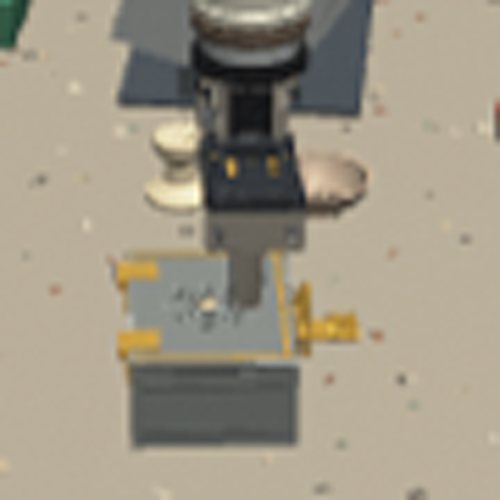

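The force profile shows the hook ridden over (10 N peak at 71 mm), the snap at 67 mm, then hard contact on the rim at 65 mm. Letting go slowly and checking that the lid stays down.

```bash
python3 - <<'E'
from h import *
for z in(.066,.068,.071,.075): bot.line_to(bp(-.025,0,z),max_speed=.02); print(z,round(F()[2]-.07,1))
bot.line_to(bp(-.025,0,.2),max_speed=.15); bot.line_to(bp(-.2,0,.25),max_speed=.25); bot.hold(.3); pic("side","s12"); pic("top","t12"); print(bot.current_clock())
s=cv2.imread("pics/s12.png");t=cv2.imread("pics/t12.png")
cv2.imwrite("pics/c12.png",np.hstack([cv2.resize(s[130:220,270:360],(400,400),interpolation=2),cv2.resize(t[130:220,320:410],(400,400),interpolation=2)]))
a=cv2.imread("pics/side0.png"); print("lid diff vs start",cv2.absdiff(a,s)[168:216,284:344].mean(), cv2.absdiff(a,s)[290:340,280:390].mean())
E
```

```text
0.066 2.8
0.068 -0.6
0.071 -0.8
0.075 -0.0
48.6167
lid diff vs start 3.573263888888889 3.831272727272727
```

View pics/c12.png

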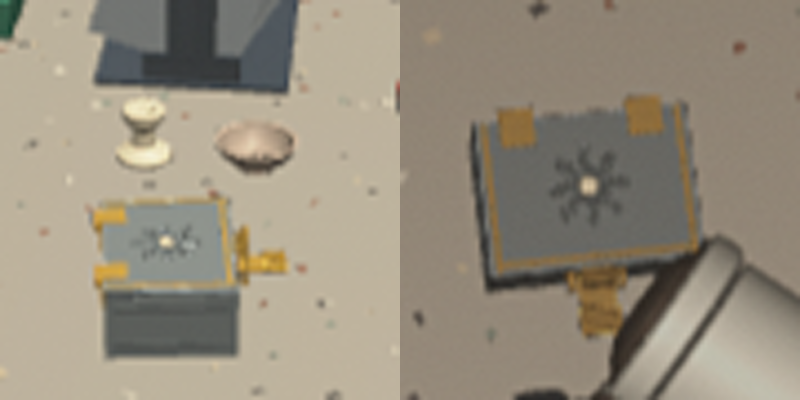

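The lid stays shut with the latch at rest, as at the start, and nothing touches it.

```bash
python3 -c "
from workcell import bot
bot.job_done(); print(bot.current_clock())"
```

```text
the job is handed in; nothing more can be done
the job is handed in; nothing more can be done
```

The job is handed in: the pink rhino is in the grey box, the lid is shut and the latch has snapped over it. No verdict was reported; I handed in soon after 48.6 s on the clock, against the 72 s limit.

- **Latch:** I pressed the pad with the closed fingers, reaching about 12 N, and the lid popped open.
- **Rhino:** I gripped it by the flanks (fingers 30 mm apart, as expected) and lowered it until I felt the floor at about 4 N. The picture after release showed it standing on its feet in the open box.
- **Lid:** I pushed it over from behind along its arc. Riding over the hook took about 10 N, and I stopped at about 18 N with the lid hard on the rim. When I backed off, the lid did not follow the fingers.
- **Last pictures:** The box looks almost the same as in the starting picture, with the lid flat and the latch at rest. The robot was clear of everything. The candle holder and dish beside the box looked undisturbed. I compared the riffler, burnisher and cork block with the starting picture only by a pixel difference, which was small, and did not check the wax tin separately.

**Disagreement:** The camera fit gave a rim height of 56.5 mm, while touching the pad pointed to about 60 mm. I worked from the touch value, and the lid met the rim close to where that predicted.

**Not checked:** I couldn't see the rhino once the lid was shut, so that it is still upright is inferred from the picture taken before closing.

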